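# Clear the vial box's sprung cover and hold it open at 45 degrees

### The job

The small round tin was left on the sprung cover of the vial box: first lift it off and set it down upright in the shallow open tray, letting go of it there. Then lift the cover by its bar handle to 45 degrees, where its pointer pin meets the stud on the quadrant, so that the vials inside can be inspected, and finish while still holding it there with the gripper, because it falls shut when let go. Leave everything else on the bench where it is.

Things in the scene. Friction and masses are not known exactly. Their poses are not given: they have to be found in the camera images.
- vial_box: white open-topped metal box, fixed, 110 mm along its x, 130 mm along its y, 75 mm high, walls 4 mm; origin at the centre of its underside, z up; yaw within 0.3 rad of zero. The cover is hinged along its +y edge (left seen from the robot). Four vials stand inside.
- cover (a joint): opening angle of the grey cover, rad: 0 = shut and flat, 0.785 = 45 degrees, 1.6 = stop; its -y edge rises. Plate 114 mm (x) x 134 mm (y) x 6 mm, upper face 81 mm above the bench when shut, about 0.22 kg. Weight and a soft spring shut it: about 2 to 3 N at the handle hold it open. A dark pointer pin on its far (+x) edge meets the quadrant's stud at 45 degrees.
- cover_bar (a point): middle of the steel bar handle near the cover's -y (right) edge: round bar 10 mm thick, parallel to the box's x, 66 mm clear between its two posts, axis 38 mm above the cover's upper face (119 mm above the bench when shut). Site axes turn with the cover. Grip from above, fingers on its +y and -y sides; the bar can turn between the pads while the tool stays upright.
- cover_hinge (a point): middle of the hinge line, fixed on the box 65 mm to +y of its origin and 78 mm above the bench; the line is parallel to the box's x. In the box's y, z plane the bar lies at (-112, +41) mm from it when shut, turning about it as the cover opens
- stud (a point): outer end of the dark stud that marks 45 degrees on the aluminium quadrant plate, which is fixed to the box on its far side (centre plane 62 mm to +x of the origin, 4 mm thick, 61 mm outer radius about the hinge line). The plate stands up to 65 mm above the shut cover; an open finger just fits between tin and plate.
- tin: round flat tin with lid, 46 mm across, 19 mm high, origin at the centre of its underside; loose on the shut cover between handle and hinge (underside 81 mm above the bench), weighs 40 to 65 g. Grasp it from above across the diameter parallel to the box's x; the bar handle stands 53 to 67 mm to -y of its centre.
- tray: shallow square aluminium tray, fixed, 120x120 mm, 16 mm high, walls and floor 4 mm, on the right; origin at the centre of its underside; yaw varies up to 0.3 rad
- label_rolls: stack of label tape rolls lying flat, 122x125x27 mm; bystander, loose, origin at the centre of its underside
- wash_bottle: wash bottle with bent spout, 66x109x210 mm; bystander, loose, origin at the centre of its underside
- amber_bottle: brown bottle, 62x62x150 mm; bystander, loose, origin at the centre of its underside
- timer: flat white square timer, 62x62x16 mm; bystander, loose, origin at the centre of its underside
- thread_tape: white roll of thread tape lying flat, 55x56x13 mm; bystander, loose, origin at the centre of its underside
- green_case: long narrow case, 41x258x40 mm, along the back; bystander, loose, origin at the centre of its underside

How it is judged:
By the outcome, as a careful person would: the job done as asked, in the order asked, and still so for the second after the job is handed in, while the arm keeps its last pose, push and grip.
It also fails if it takes over 51 s, if anything falls off the work surface, if the arm or the gripper's body presses on something with over 40 N, if the wrist force passes 120 N, or if a joint passes its speed limit or range.

### The arm

A 6-joint arm with a two-finger parallel gripper is mounted at the origin on a cart in front of the work surface, level with it; the furniture and walls round the work are solid. World frame = base frame: x ahead of the robot, y to its left, z up, the work surface at z = 0. Lengths are in m, angles in rad, forces in N, time in s.
With the tool pointing down it reaches from about 0.25 to 0.725 m from the base axis. Payload 4 kg.
Tool frame: the origin (TCP) lies midway between the tips of the shut fingers; the grasp point (between the pads) lies 19 mm behind it; z points along the fingers, y is the line along which they close (so a half turn about z gives the same grasp; the last joint's range is limited). The gripper opens to 85 mm and grips with 20 to 120 N. Pads are 22 mm wide; open, the fingers measure 114 mm over their backs; the gripper's body (76 mm by 85 mm) begins 54 mm behind the grasp point. The pads swing forward as they close: fully open they stand 13 mm farther back than shut.
Start: joints at [-1.206, 0.241, 0.005, 1.335, 0, 1.571], TCP at [0.178, -0.467, 0.231] pointing down, gripper open.
Joint ranges: [-2.72, 2.72], [-1.05, 1.87], [-1.09, 1.28], [-1.99, 2.15], [-1.42, 1.44], [-3.14, 3.14]. Speed limits (rad/s): [2.79, 2.79, 3.14, 3.14, 3.14, 3.14].

### API

Orientations are given as a unit quaternion [x, y, z, w].
In Python, from workcell import bot, camera, job_done gives the robot as it stands.
- The arm moves only by the tool carry_out, never from a script. Its argument "plan" is a list of rows, each an object of numbers: "dx", "dy", "dz": the shift along the tool's x, y, z in mm; "twist": the turn about the tool's z in degrees; "fingers": the closure, from -1 (fully open) to 1 (shut). In form: [{"dx": .., "dy": .., "dz": .., "twist": .., "fingers": ..}, ...]. A call has exactly 5 rows; each row is the pose to reach, as a shift and turn from the pose commanded when the call began, along the tool's axes at that moment; what a row does not reach only later rows make up. A row lasts 1/12 s, in which the tool goes at most 41.7 mm and 7.16 degrees, less where a joint would pass 70% of its speed; a pose out of reach is approached as far as the arm can. A call with a gripper value outside its range is refused whole. The fingers move at their own pace and stop on an object; the grip force is fixed at half the most. Time passes only in rows, so rows that repeat a pose let the fingers close, or fill a call up. It gives the time, the measured TCP pose, the force, the opening and the grip force at its end, in the units of the state.
- bot.get_obs(): the state, without advancing time (a new reading comes with each control period).
- camera(name): name is "scene" or "side" or "wrist"; returns a dict with "image" (480x640x3 uint8, red, green, blue), "intrinsics" (3x3 intrinsics, pixels), "distortion" ([k1, k2, p1, p2, k3] as OpenCV has them; the pictures are not rectified), "eye" and "attitude" of the camera in the world. Camera axes: x right, y down, z forward; pixel columns grow to the right and rows downward; lengths in m; the calibration is good to about 2 mm. A picture is of the moment at which its call begins. There is no depth.
- job_done(): hands the job in; it is judged then, once.
The state is a dict: "clock": time; "joint_pos": joint angles; "joint_vel": joint speeds; "tau": joint torques, N m; "eef_pos": TCP position; "tool_rot": TCP orientation; "ft_force": force on the tool from outside, world axes, zero at the start; "ft_torque": the same for the moment, N m; "grip_width": finger opening in m; "grasp_force": force on a finger pad.
Only numpy, scipy, OpenCV 4.12 (cv2) and the standard library are available. Lean on these libraries where they do the work, as an engineer would, in place of code of your own. Each camera call takes 0.05 s, during which the arm holds its last target. There are 200 camera calls.

## Working session

There is one attempt and no reset: what is moved stays moved. The work goes in short steps, Python scripts to look and compute and a tool call to move; the robot and the scene stay as the last step left them, time stands still between calls to the robot, and variables do not carry over. Pictures are saved under pics/ and viewed, at most 10 in all, crops included, and the job is handed in when it is done.

Besides the shell and the picture viewer there is one more tool, called as a command line: name --argument value ..., lists and objects as JSON in quotes. carry_out: Moves the arm, as the interface text tells. Its arguments: {"type":"object","properties":{"plan":{"type":"array","items":{"type":"object","properties":{"dx":{"type":"number"},"dy":{"type":"number"},"dz":{"type":"number"},"twist":{"type":"number"},"fingers":{"type":"number"}}}}},"required":["plan"]}

```bash
mkdir -p pics; cat > h.py <<'E'
import numpy as np, cv2, json
from scipy.spatial.transform import Rotation as R
def cam(n,f=None):
    from workcell import camera
    c=camera(n)
    if f: cv2.imwrite('pics/'+f,c['image'][:,:,::-1])
    d={k:np.array(v).tolist() for k,v in c.items() if k!='image'}
    json.dump(d,open(n+'.json','w')); return c
def load(n):
    c=json.load(open(n+'.json')); K=np.array(c['intrinsics']);D=np.array(c['distortion']);e=np.array(c['eye']);a=np.array(c['attitude'])
    M=R.from_quat(a).as_matrix() if a.size==4 else a
    return K,D,e,M
def ray(n,uv):
    K,D,e,M=load(n); p=cv2.undistortPoints(np.array([[uv]],float),K,D)[0,0]
    return e,M@np.array([p[0],p[1],1])
def atz(n,uv,z):
    e,d=ray(n,uv); return e+d*(z-e[2])/d[2]
def proj(n,P):
    K,D,e,M=load(n); q=(np.atleast_2d(P)-e)@M
    return cv2.projectPoints(q,np.zeros(3),np.zeros(3),K,D)[0][:,0]
E
python3 - <<'E'
from h import *
from workcell import bot
for n in('scene','side','wrist'):
    c=cam(n,n+'0.png'); print(n,c['eye'],c['attitude'])
o=bot.get_obs();print(o)
E
```

```text
scene [0.10373075 0.69510085 0.91554468] [-0.27852565  0.89823065 -0.32208555  0.10893141]
side [0.126089   0.93292713 0.63755252] [-0.2012557   0.8439721  -0.48219678  0.12121672]
wrist [ 0.24410478 -0.4412433   0.37330103] [ 0.8155101  -0.56145316 -0.08039243  0.11511165]
{'clock': 0.15, 'joint_pos': array([-1.20602176e+00,  2.41260721e-01,  4.04411128e-03,  1.33519103e+00,
       -1.85510679e-06,  1.57080775e+00]), 'joint_vel': array([-9.82146937e-05, -1.05473536e-03,  3.03706115e-03, -4.97673731e-05,
       -2.39902790e-03, -5.96902803e-05]), 'tau': array([ 8.75649075e-04, -3.72635543e+01,  2.52638930e+01,  1.23991520e-02,
       -7.69681287e-05, -5.16064460e-06]), 'eef_pos': array([ 0.1782009 , -0.46666255,  0.23061105]), 'tool_rot': array([ 9.83414212e-01,  1.81372099e-01, -1.47045113e-04, -7.92125674e-04]), 'ft_force': array([0.43608827, 0.07887282, 0.08880558]), 'ft_torque': array([ 0.02554587, -0.05460124,  0.01725874]), 'grasp_force': 0.0, 'grip_width': 0.08534346040049198}
```

View pics/scene0.png

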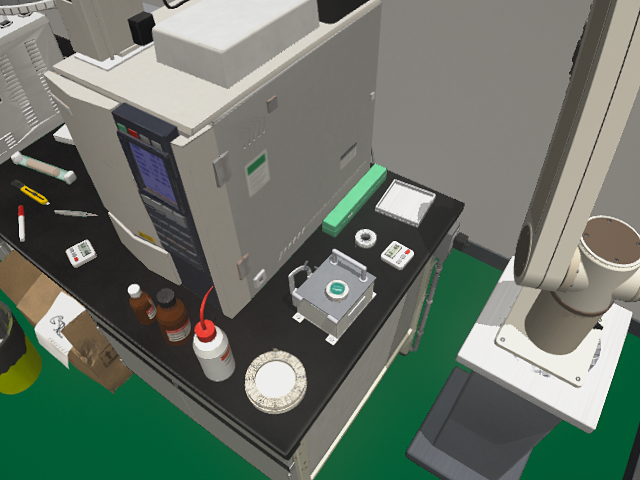

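View pics/side0.png

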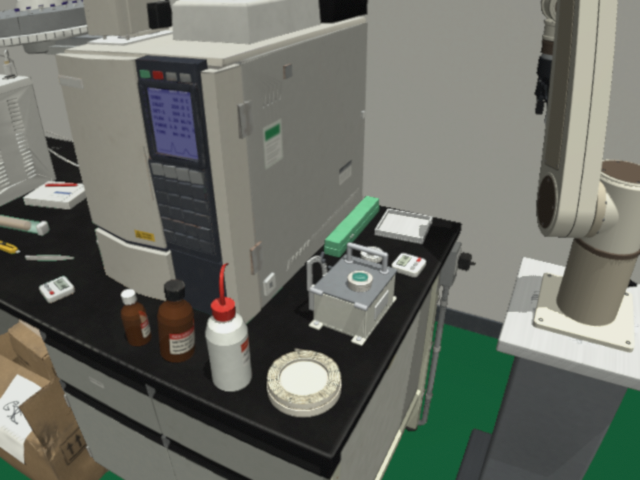

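The scene view shows the box at about (335,290) with the tin at (336,289), the tray at (405,202), the thread tape at (366,238) and the timer at (397,255). I'll enlarge that area in both views.

```bash
python3 - <<'E'
import cv2,numpy as np
a=cv2.imread('pics/scene0.png')[170:350,280:450]; b=cv2.imread('pics/side0.png')[200:350,295:445]
cv2.imwrite('pics/c1.png',cv2.resize(cv2.copyMakeBorder(a[:150],0,0,0,0,0),None,fx=4,fy=4,interpolation=cv2.INTER_CUBIC)[:600])
cv2.imwrite('pics/c1.png',cv2.resize(a[70:180,0:120],None,fx=5,fy=5,interpolation=cv2.INTER_CUBIC))
cv2.imwrite('pics/c2.png',cv2.resize(b,None,fx=4,fy=4,interpolation=cv2.INTER_CUBIC))
cv2.imwrite('pics/c1.png',np.hstack([cv2.resize(a[75:180,5:105],None,fx=4,fy=4,interpolation=cv2.INTER_CUBIC),cv2.copyMakeBorder(cv2.resize(a[0:55,90:160],None,fx=5,fy=5,interpolation=cv2.INTER_CUBIC),0,145,0,0,0)]))
E
```

```text
(no output)
```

View pics/c1.png

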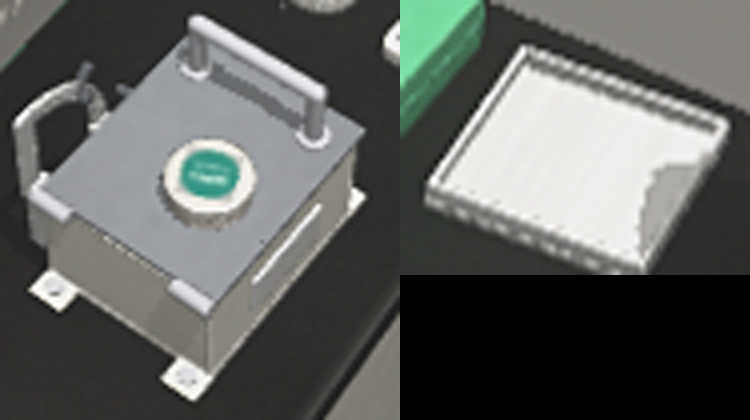

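View pics/c2.png

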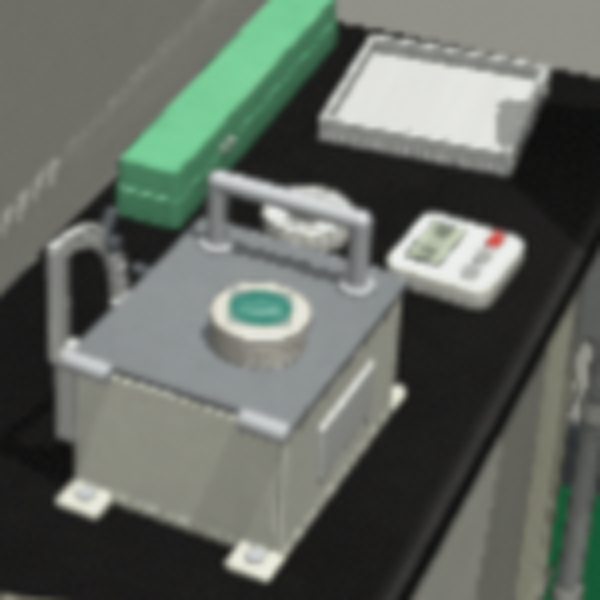

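Both crops show the tin with its lid centre at about (209,174) and (261,311) in the crops. The cover corners, bar ends and tray rim corners are visible too, so I'll fit the poses from those.

```bash
cat > fit.py <<'E'
from h import *
from scipy.optimize import least_squares
s1=lambda u,v:np.array([285+(u+.5)/4-.5,245+(v+.5)/4-.5]); s2=lambda u,v:np.array([370+(u-400+.5)/5-.5,170+(v+.5)/5-.5]); s3=lambda u,v:np.array([295+(u+.5)/4-.5,200+(v+.5)/4-.5])
def tri(a,b):
    (e1,d1),(e2,d2)=ray('scene',a),ray('side',b)
    t=np.linalg.lstsq(np.c_[d1,-d2],e2-e1,rcond=None)[0]; return (e1+d1*t[0]+e2+d2*t[1])/2
def fit(obs,x0):
    def f(p):
        r=[]
        for n,uv,P in obs:
            c,s=np.cos(p[2]),np.sin(p[2]); r.append(proj(n,[p[0]+c*P[0]-s*P[1],p[1]+s*P[0]+c*P[1],P[2]])[0]-uv)
        return np.ravel(r)
    q=least_squares(f,x0,loss='soft_l1'); return q.x,f(q.x).reshape(-1,2).round(1)
X,Y=.057,.067
# cover: plate y centred
C=[('scene',s1(365,130),(-X,-Y,.081)),('scene',s1(212,305),(-X,Y,.079)),('scene',s1(187,36),(X,-Y,.081)),
 ('side',s3(405,290),(-X,-Y,.081)),('side',s3(288,436),(-X,Y,.079)),
 ('scene',s1(194,22),(.038,-.047,.119)),('scene',s1(320,94),(-.038,-.047,.119)),('side',s3(216,180),(.038,-.047,.119)),('side',s3(362,219),(-.038,-.047,.119))]
b,r=fit(C,[.45,0,0]);print('box',b,r.tolist())
T=[]
for n,l in(('scene',[s2(728,122),s2(523,48),s2(430,190),s2(645,264)]),('side',[s3(548,68),s3(372,38),s3(322,125),s3(508,162)])):
    T+=[(n,u,P+(.016,)) for u,P in zip(l,[(-.06,-.06),(.06,-.06),(.06,.06),(-.06,.06)])]
t,r=fit(T,[.45,-.3,0]);print('tray',t,r.tolist())
a,c=s1(209,174),s3(261,311)
print('tin',atz('scene',a,.1),atz('side',c,.1),tri(a,c))
print('timer',atz('side',s3(458,255),.016),'tape',atz('side',s3(305,215),.013))
c,s=np.cos(b[2]),np.sin(b[2]);tn=(atz('scene',a,.1)+atz('side',a*0+s3(261,311),.1))/2
d=tn[:2]-b[:2];print('tin in box',c*d[0]+s*d[1],-s*d[0]+c*d[1]); print('bar',b[0]+s*.047,b[1]-c*.047)
E
python3 fit.py
```

```text
box [ 0.42655798  0.20321846 -0.05010437] [[-0.4, 0.1], [0.0, 0.8], [0.8, -1.7], [0.4, -2.6], [0.2, -0.5], [0.6, 0.5], [-1.0, -0.1], [-0.1, 0.6], [-0.8, 1.0]]
tray [ 0.44651902 -0.15916246  0.09583337] [[0.5, 0.2], [-0.3, 0.1], [-0.6, -0.3], [0.1, 1.5], [0.3, 0.0], [-0.5, -0.1], [-0.5, -0.8], [1.1, -1.3]]
tin [0.4109533  0.21907794 0.1       ] [0.40962086 0.21999912 0.1       ] [0.41083053 0.21836225 0.09882014]
timer [0.3768134  0.01107683 0.016     ] tape [0.47026253 0.00549804 0.013     ]
tin in box -0.017067844115679937 0.015484688847133448
bar 0.4242040548290518 0.15627744348673897
```

```bash
python3 - <<'E'
from h import *
print('wash base',atz('scene',(218,375),0),'top cap',atz('scene',(203,328),.15),'spout',atz('scene',(210,288),.21),atz('side',(224,264),.21),'rolls',atz('scene',(277,380),.027))
E
```

```text
wash base [0.52869799 0.47438739 0.        ] top cap [0.54345223 0.45765488 0.15      ] spout [0.55495796 0.4093495  0.21      ] [0.5514379 0.4255096 0.21     ] rolls [0.41423079 0.42253857 0.027     ]
```

carry_out --plan '[{"dx": 25,"dy": -30,"dz": 0,"twist": 0,"fingers": -1},{"dx": 50,"dy": -60,"dz": 0,"twist": 0,"fingers": -1},{"dx": 75,"dy": -90,"dz": 0,"twist": 0,"fingers": -1},{"dx": 100,"dy": -120,"dz": 0,"twist": 0,"fingers": -1},{"dx": 125,"dy": -150,"dz": 0,"twist": 0,"fingers": -1}]'

```text
clock: 0.57
eef_pos: [0.2415, -0.2806, 0.2309]
tool_rot: [0.984, 0.181, -0.0, -0.0]
ft_force: [1.2, -0.2, -0.6]
grip_width: 0.0854
grasp_force: 0.0
```

carry_out --plan '[{"dx": 25,"dy": -30,"dz": 0,"twist": 0,"fingers": -1},{"dx": 50,"dy": -60,"dz": 0,"twist": 0,"fingers": -1},{"dx": 75,"dy": -90,"dz": 0,"twist": 0,"fingers": -1},{"dx": 100,"dy": -120,"dz": 0,"twist": 0,"fingers": -1},{"dx": 125,"dy": -150,"dz": 0,"twist": 0,"fingers": -1}]'

```text
clock: 0.98
eef_pos: [0.3048, -0.0959, 0.2314]
tool_rot: [0.983, 0.181, 0.0, 0.0]
ft_force: [0.6, -0.2, -0.3]
grip_width: 0.0853
grasp_force: 0.0
```

carry_out --plan '[{"dx": 25,"dy": -30,"dz": 0,"twist": 0,"fingers": -1},{"dx": 50,"dy": -60,"dz": 0,"twist": 0,"fingers": -1},{"dx": 75,"dy": -90,"dz": 0,"twist": 0,"fingers": -1},{"dx": 100,"dy": -120,"dz": 0,"twist": 0,"fingers": -1},{"dx": 125,"dy": -150,"dz": 0,"twist": 0,"fingers": -1}]'

```text
clock: 1.4
eef_pos: [0.3681, 0.0892, 0.2313]
tool_rot: [0.983, 0.182, 0.0, 0.0]
ft_force: [1.1, -1.1, -0.2]
grip_width: 0.0856
grasp_force: 0.0
```

carry_out --plan '[{"dx": 22,"dy": -27,"dz": 0,"twist": -7,"fingers": -1},{"dx": 44,"dy": -54,"dz": 0,"twist": -14,"fingers": -1},{"dx": 66,"dy": -81,"dz": 0,"twist": -21,"fingers": -1},{"dx": 87,"dy": -108,"dz": 0,"twist": -28,"fingers": -1},{"dx": 87,"dy": -108,"dz": 0,"twist": -35,"fingers": -1}]'

```text
clock: 1.82
eef_pos: [0.4124, 0.2242, 0.2305]
tool_rot: [0.881, 0.474, 0.001, -0.001]
ft_force: [-0.4, -0.2, 0.6]
grip_width: 0.0854
grasp_force: 0.0
```

carry_out --plan '[{"dx": 0,"dy": 0,"dz": 0,"twist": -7,"fingers": -1},{"dx": 0,"dy": 0,"dz": 0,"twist": -14,"fingers": -1},{"dx": 0,"dy": 0,"dz": 0,"twist": -21,"fingers": -1},{"dx": 0,"dy": 0,"dz": 0,"twist": -28,"fingers": -1},{"dx": 0,"dy": 0,"dz": 0,"twist": -31,"fingers": -1}]'

```text
clock: 2.23
eef_pos: [0.4106, 0.219, 0.2309]
tool_rot: [0.724, 0.69, -0.0, -0.0]
ft_force: [-0.3, -0.6, 0.0]
grip_width: 0.0855
grasp_force: 0.0
```

```bash
python3 - <<'E'
from h import *
from workcell import bot
cam('wrist','w1.png'); o=bot.get_obs(); print(o['eef_pos'],R.from_quat(o['tool_rot']).as_matrix().round(4),o['joint_pos'])
print(proj('wrist',[.4105,.2195,.1]),proj('wrist',[[.4105,.1425+.0195,.119]]))
E
```

```text
[0.41063648 0.21894984 0.23091427] [[ 4.940e-02  9.988e-01 -8.000e-04]
 [ 9.988e-01 -4.940e-02 -4.000e-04]
 [-5.000e-04 -8.000e-04 -1.000e+00]] [ 4.89852985e-01  1.73048697e-01 -8.15065036e-02  1.31717887e+00
 -3.62874329e-06  2.11010421e+00]
[[322.46076566 226.41217707]] [[326.04181372 303.31417233]]
```

View pics/w1.png

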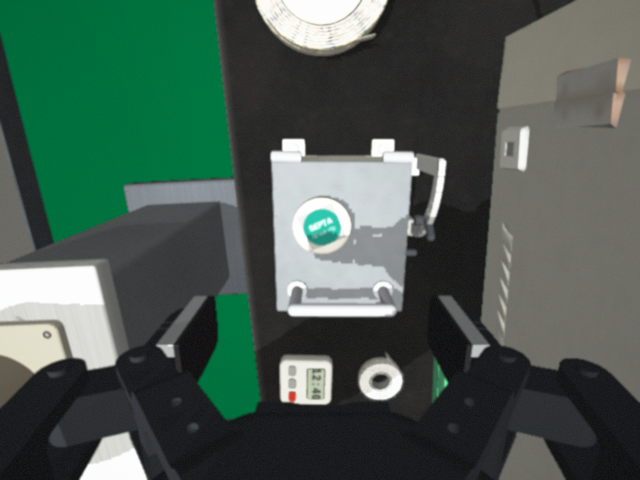

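The wrist view puts the tin at (322,226), within a pixel of the predicted (322.5,226.4). The bar lies horizontally at row 311, so the tool is aligned. I'll go down to the tin.

carry_out --plan '[{"dx": 0,"dy": 0,"dz": 35,"twist": 0,"fingers": -1},{"dx": 0,"dy": 0,"dz": 70,"twist": 0,"fingers": -1},{"dx": 0,"dy": 0,"dz": 105,"twist": 0,"fingers": -1},{"dx": 0,"dy": 0,"dz": 130,"twist": 0,"fingers": -1},{"dx": 0,"dy": 0,"dz": 140,"twist": 0,"fingers": -1}]'

```text
clock: 2.7
eef_pos: [0.4079, 0.2174, 0.0872]
tool_rot: [0.726, 0.687, -0.004, -0.001]
ft_force: [-0.9, -0.8, 1.6]
grip_width: 0.0853
grasp_force: 0.0
```

carry_out --plan '[{"dx": 0,"dy": 0,"dz": 6,"twist": 0,"fingers": -1},{"dx": 0,"dy": 0,"dz": 10,"twist": 0,"fingers": -1},{"dx": 0,"dy": 0,"dz": 10,"twist": 0,"fingers": -0.3},{"dx": 0,"dy": 0,"dz": 10,"twist": 0,"fingers": -0.3},{"dx": 0,"dy": 0,"dz": 10,"twist": 0,"fingers": -0.3}]'

```text
clock: 3.12
eef_pos: [0.4118, 0.2195, 0.0824]
tool_rot: [0.726, 0.688, 0.001, 0.0]
ft_force: [-0.1, -0.1, 0.5]
grip_width: 0.0557
grasp_force: 0.0
```

```bash
python3 - <<'E'
from h import *
a,b=atz('wrist',(290,311),.119),atz('wrist',(395,311),.119);print(a,b,(a+b)/2,np.arctan2(*(b-a)[1::-1]))
for p in((276,157),(409,160),(276,311),(404,311)):print(atz('wrist',p,.081))
E
```

```text
[0.38172256 0.1566899  0.119     ] [0.46469063 0.15259258 0.119     ] [0.4232066  0.15464124 0.119     ] -0.049344231551035976
[0.37584615 0.27384996 0.081     ]
[0.48249441 0.26630261 0.081     ]
[0.36418862 0.13740375 0.081     ]
[0.48044513 0.13167006 0.081     ]
```

carry_out --plan '[{"dx": 0,"dy": 0,"dz": 0,"twist": 0,"fingers": 1},{"dx": 0,"dy": 0,"dz": 0,"twist": 0,"fingers": 1},{"dx": 0,"dy": 0,"dz": 0,"twist": 0,"fingers": 1},{"dx": 0,"dy": 0,"dz": 0,"twist": 0,"fingers": 1},{"dx": 0,"dy": 0,"dz": 0,"twist": 0,"fingers": 1}]'

```text
clock: 3.53
eef_pos: [0.4117, 0.2194, 0.0828]
tool_rot: [0.726, 0.688, 0.001, 0.0]
ft_force: [-1.1, 0.2, 5.1]
grip_width: 0.0443
grasp_force: 60.2
```

carry_out --plan '[{"dx": 0,"dy": 0,"dz": -5,"twist": 0,"fingers": 1},{"dx": 0,"dy": 0,"dz": -15,"twist": 0,"fingers": 1},{"dx": 0,"dy": 0,"dz": -35,"twist": 0,"fingers": 1},{"dx": 0,"dy": 0,"dz": -60,"twist": 0,"fingers": 1},{"dx": 0,"dy": 0,"dz": -90,"twist": 0,"fingers": 1}]'

```text
clock: 3.95
eef_pos: [0.4098, 0.2184, 0.1715]
tool_rot: [0.726, 0.688, -0.001, -0.0]
ft_force: [0.5, 1.0, -0.0]
grip_width: 0.0437
grasp_force: 61.1
```

```bash
python3 - <<'E'
from h import *
from workcell import bot
a=cam('wrist')['image'];b=cam('scene')['image'][200:340,260:420]
o=bot.get_obs(); print(o['eef_pos'],R.from_quat(o['tool_rot']).as_matrix().round(3),o['grip_width'])
cv2.imwrite('pics/v3.png',np.hstack([cv2.resize(a,(400,300)),cv2.resize(b,(343,300))])[:,:,::-1])
E
```

```text
[0.41400978 0.22064088 0.17651756] [[ 0.054  0.998  0.009]
 [ 0.999 -0.054  0.005]
 [ 0.005  0.009 -1.   ]] 0.04366698328592908
```

View pics/v3.png

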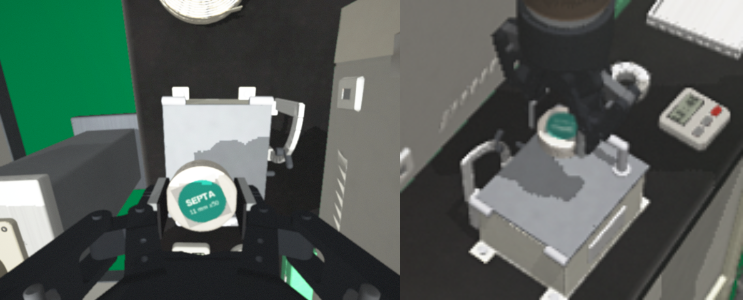

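The tin is held squarely, with its lid facing up in both views. I'll carry it over to the tray.

carry_out --plan '[{"dx": -20,"dy": 3,"dz": 0,"twist": 0,"fingers": 1},{"dx": -57,"dy": 8,"dz": 0,"twist": 0,"fingers": 1},{"dx": -94,"dy": 14,"dz": 0,"twist": 0,"fingers": 1},{"dx": -131,"dy": 19,"dz": 0,"twist": 0,"fingers": 1},{"dx": -168,"dy": 24,"dz": 0,"twist": 0,"fingers": 1}]'

```text
clock: 4.47
eef_pos: [0.4254, 0.0485, 0.1712]
tool_rot: [0.726, 0.688, 0.0, 0.0]
ft_force: [1.2, 0.9, -0.4]
grip_width: 0.0438
grasp_force: 61.1
```

carry_out --plan '[{"dx": -38,"dy": 5,"dz": 0,"twist": 0,"fingers": 1},{"dx": -76,"dy": 11,"dz": 0,"twist": 0,"fingers": 1},{"dx": -114,"dy": 16,"dz": 0,"twist": 0,"fingers": 1},{"dx": -152,"dy": 22,"dz": 0,"twist": 0,"fingers": 1},{"dx": -180,"dy": 26,"dz": 0,"twist": 0,"fingers": 1}]'

```text
clock: 4.88
eef_pos: [0.4418, -0.1341, 0.1713]
tool_rot: [0.727, 0.687, -0.0, 0.0]
ft_force: [0.2, -0.2, -1.4]
grip_width: 0.0434
grasp_force: 61.1
```

carry_out --plan '[{"dx": -15,"dy": 2,"dz": 0,"twist": 0,"fingers": 1},{"dx": -28,"dy": 4,"dz": 0,"twist": 0,"fingers": 1},{"dx": -28,"dy": 4,"dz": 30,"twist": 0,"fingers": 1},{"dx": -28,"dy": 4,"dz": 60,"twist": 0,"fingers": 1},{"dx": -28,"dy": 4,"dz": 90,"twist": 0,"fingers": 1}]'

```text
clock: 5.3
eef_pos: [0.4448, -0.16, 0.0807]
tool_rot: [0.726, 0.687, 0.0, 0.001]
ft_force: [0.3, 0.3, -1.7]
grip_width: 0.0437
grasp_force: 61.1
```

carry_out --plan '[{"dx": 0,"dy": 0,"dz": 25,"twist": 0,"fingers": 1},{"dx": 0,"dy": 0,"dz": 45,"twist": 0,"fingers": 1},{"dx": 0,"dy": 0,"dz": 60,"twist": 0,"fingers": 1},{"dx": 0,"dy": 0,"dz": 60,"twist": 0,"fingers": 1},{"dx": 0,"dy": 0,"dz": 60,"twist": 0,"fingers": 1}]'

```text
clock: 5.72
eef_pos: [0.4436, -0.1591, 0.0207]
tool_rot: [0.726, 0.688, -0.001, -0.001]
ft_force: [0.9, 0.5, -0.1]
grip_width: 0.0433
grasp_force: 61.2
```

```bash
python3 - <<'E'
from h import *
from workcell import bot
a=cam('wrist')['image'];b=cam('scene')['image'][140:280,340:500]
o=bot.get_obs(); print(o['eef_pos'],R.from_quat(o['tool_rot']).as_matrix().round(3),o['grip_width'],o['ft_force'])
cv2.imwrite('pics/v4.png',np.hstack([cv2.resize(a,(400,300)),cv2.resize(b,(343,300))])[:,:,::-1])
E
```

```text
[ 0.44533688 -0.15966849  0.02225106] [[ 0.054  0.999  0.002]
 [ 0.999 -0.054 -0.001]
 [-0.     0.002 -1.   ]] 0.04335792077554939 [ 0.64594001  1.16661145 -0.8562087 ]
```

View pics/v4.png

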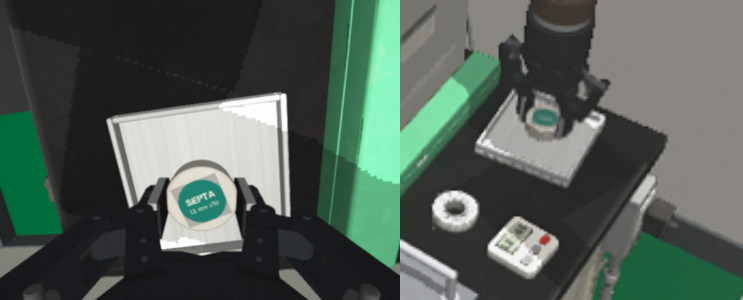

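The tin is over the middle of the tray, clear of the walls and the green case. I'll lower it gently.

carry_out --plan '[{"dx": 0,"dy": 0,"dz": 7,"twist": 0,"fingers": 1},{"dx": 0,"dy": 0,"dz": 12,"twist": 0,"fingers": 1},{"dx": 0,"dy": 0,"dz": 13,"twist": 0,"fingers": 1},{"dx": 0,"dy": 0,"dz": 14,"twist": 0,"fingers": 1},{"dx": 0,"dy": 0,"dz": 14,"twist": 0,"fingers": 1}]'

```text
clock: 6.23
eef_pos: [0.4444, -0.1593, 0.0072]
tool_rot: [0.726, 0.688, -0.0, -0.0]
ft_force: [0.3, 0.1, -0.6]
grip_width: 0.0437
grasp_force: 61.2
```

carry_out --plan '[{"dx": 0,"dy": 0,"dz": 0.5,"twist": 0,"fingers": 1},{"dx": 0,"dy": 0,"dz": 1,"twist": 0,"fingers": 1},{"dx": 0,"dy": 0,"dz": 1.5,"twist": 0,"fingers": 1},{"dx": 0,"dy": 0,"dz": 2,"twist": 0,"fingers": 1},{"dx": 0,"dy": 0,"dz": 2,"twist": 0,"fingers": 1}]'

```text
clock: 6.65
eef_pos: [0.4447, -0.1594, 0.0061]
tool_rot: [0.726, 0.688, 0.0, 0.0]
ft_force: [-0.9, 0.3, 6.7]
grip_width: 0.0437
grasp_force: 61.7
```

It has touched down with 6.7 N. I'll let go and rise.

carry_out --plan '[{"dx": 0,"dy": 0,"dz": 0,"twist": 0,"fingers": -0.3},{"dx": 0,"dy": 0,"dz": 0,"twist": 0,"fingers": -0.3},{"dx": 0,"dy": 0,"dz": 0,"twist": 0,"fingers": -0.3},{"dx": 0,"dy": 0,"dz": -2,"twist": 0,"fingers": -0.3},{"dx": 0,"dy": 0,"dz": -8,"twist": 0,"fingers": -0.3}]'

```text
clock: 7.07
eef_pos: [0.4437, -0.1591, 0.0128]
tool_rot: [0.726, 0.688, -0.0, -0.001]
ft_force: [-0.1, -0.1, 0.3]
grip_width: 0.0555
grasp_force: 0.0
```

carry_out --plan '[{"dx": 0,"dy": 0,"dz": -20,"twist": 0,"fingers": -0.3},{"dx": 0,"dy": 0,"dz": -55,"twist": 0,"fingers": -0.3},{"dx": 0,"dy": 0,"dz": -95,"twist": 0,"fingers": -0.3},{"dx": 0,"dy": 0,"dz": -135,"twist": 0,"fingers": -0.3},{"dx": 0,"dy": 0,"dz": -175,"twist": 0,"fingers": -0.3}]'

```text
clock: 7.48
eef_pos: [0.4439, -0.1592, 0.1905]
tool_rot: [0.726, 0.688, -0.0, -0.0]
ft_force: [0.2, 0.0, -0.3]
grip_width: 0.0553
grasp_force: 0.0
```

```bash
python3 - <<'E'
from h import *
from workcell import bot
a=cam('wrist')['image'];b=cam('scene')['image'][140:280,340:500]
o=bot.get_obs(); print(o['eef_pos'],R.from_quat(o['tool_rot']).as_matrix().round(3),o['grip_width'],o['ft_force'],o['joint_pos'])
cv2.imwrite('pics/v5.png',np.hstack([cv2.resize(a,(400,300)),cv2.resize(b,(343,300))])[:,:,::-1])
E
```

```text
[ 0.44887979 -0.1609436   0.19594082] [[ 0.054  0.998  0.014]
 [ 0.999 -0.054 -0.005]
 [-0.004  0.014 -1.   ]] 0.05546279693034085 [ 0.58154674  0.06910421 -0.24669459] [-3.44256020e-01  2.02702338e-01 -1.37615150e-01  1.21584188e+00
 -1.71083511e-05  1.28062419e+00]
```

View pics/v5.png

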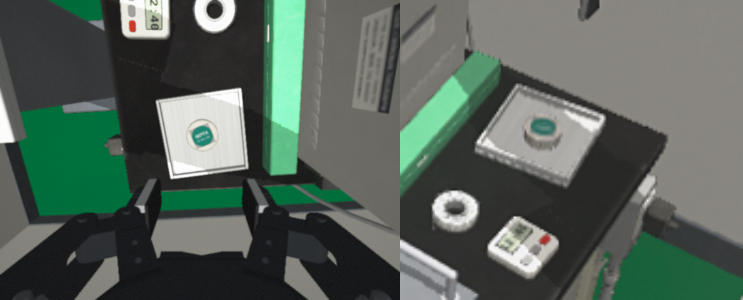

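The tin stands upright in the middle of the tray, released. Next I'll go above the bar with a quarter turn.

carry_out --plan '[{"dx": 35,"dy": -4,"dz": 0,"twist": 0,"fingers": -1},{"dx": 75,"dy": -9,"dz": 0,"twist": 0,"fingers": -1},{"dx": 115,"dy": -14,"dz": 0,"twist": 0,"fingers": -1},{"dx": 155,"dy": -19,"dz": 0,"twist": 0,"fingers": -1},{"dx": 195,"dy": -24,"dz": 0,"twist": 0,"fingers": -1}]'

```text
clock: 8.0
eef_pos: [0.4303, 0.0381, 0.1881]
tool_rot: [0.726, 0.687, -0.0, -0.0]
ft_force: [0.6, 0.4, -0.1]
grip_width: 0.0853
grasp_force: 0.0
```

carry_out --plan '[{"dx": 35,"dy": -4,"dz": 0,"twist": -7,"fingers": -1},{"dx": 70,"dy": -8,"dz": 0,"twist": -14,"fingers": -1},{"dx": 105,"dy": -12,"dz": 0,"twist": -21,"fingers": -1},{"dx": 118,"dy": -14,"dz": 0,"twist": -28,"fingers": -1},{"dx": 118,"dy": -14,"dz": 0,"twist": -35,"fingers": -1}]'

```text
clock: 8.42
eef_pos: [0.4228, 0.1583, 0.188]
tool_rot: [0.481, 0.877, 0.0, -0.0]
ft_force: [-0.3, 0.3, 0.3]
grip_width: 0.0858
grasp_force: 0.0
```

carry_out --plan '[{"dx": 0,"dy": 0,"dz": 0,"twist": -7,"fingers": -1},{"dx": 0,"dy": 0,"dz": 0,"twist": -14,"fingers": -1},{"dx": 0,"dy": 0,"dz": 0,"twist": -21,"fingers": -1},{"dx": 0,"dy": 0,"dz": 0,"twist": -28,"fingers": -1},{"dx": 0,"dy": 0,"dz": 0,"twist": -35,"fingers": -1}]'

```text
clock: 8.83
eef_pos: [0.423, 0.1552, 0.1879]
tool_rot: [0.197, 0.98, -0.0, -0.0]
ft_force: [1.0, 0.5, -0.2]
grip_width: 0.0853
grasp_force: 0.0
```

carry_out --plan '[{"dx": 0,"dy": 0,"dz": 0,"twist": -7,"fingers": -1},{"dx": 0,"dy": 0,"dz": 0,"twist": -14,"fingers": -1},{"dx": 0,"dy": 0,"dz": 0,"twist": -20,"fingers": -1},{"dx": 0,"dy": 0,"dz": 0,"twist": -20,"fingers": -1},{"dx": 0,"dy": 0,"dz": 0,"twist": -20,"fingers": -1}]'

```text
clock: 9.25
eef_pos: [0.4232, 0.1551, 0.188]
tool_rot: [0.028, 1.0, -0.0, -0.0]
ft_force: [-0.1, 0.2, 0.1]
grip_width: 0.0856
grasp_force: 0.0
```

```bash
python3 - <<'E'
from h import *
from workcell import bot
cam('wrist','w6.png')
o=bot.get_obs(); print(o['eef_pos'],R.from_quat(o['tool_rot']).as_matrix().round(3),o['joint_pos'])
print(proj('wrist',[[.4235,.1555,.119],[.4565,.1538,.119],[.3905,.157,.119]]))
E
```

```text
[0.42325855 0.15515257 0.18811439] [[-0.998  0.057 -0.   ]
 [ 0.057  0.998 -0.   ]
 [ 0.    -0.    -1.   ]] [ 3.51336226e-01  1.69316554e-01 -2.00286208e-01  1.20165038e+00
  3.06090441e-05  4.07964581e-01]
[[322.40624523 252.13904499]
 [322.68091156 300.25986448]
 [321.77483613 199.87079615]]
```

View pics/w6.png

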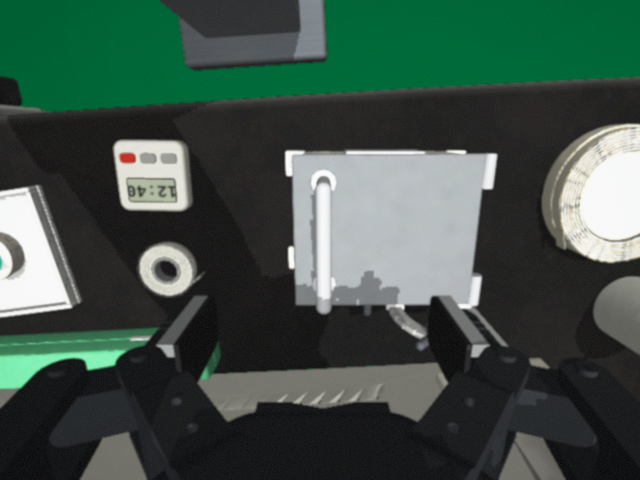

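The bar shows at column 322, as predicted, and lies midway between the pads. The quarter turn is right, so I'll go down and grip it.

carry_out --plan '[{"dx": 1,"dy": 0,"dz": 25,"twist": 0,"fingers": -1},{"dx": 2,"dy": 0,"dz": 50,"twist": 0,"fingers": -1},{"dx": 3,"dy": 0,"dz": 72,"twist": 0,"fingers": -1},{"dx": 3,"dy": 0,"dz": 84,"twist": 0,"fingers": -1},{"dx": 3,"dy": 0,"dz": 88,"twist": 0,"fingers": -1}]'

```text
clock: 9.72
eef_pos: [0.4185, 0.1547, 0.098]
tool_rot: [0.028, 1.0, -0.001, -0.002]
ft_force: [-0.5, 0.6, -0.0]
grip_width: 0.0854
grasp_force: 0.0
```

carry_out --plan '[{"dx": 0,"dy": 0,"dz": 0,"twist": 0,"fingers": 0.3},{"dx": 0,"dy": 0,"dz": 0,"twist": 0,"fingers": 0.3},{"dx": 0,"dy": 0,"dz": 0,"twist": 0,"fingers": 0.5},{"dx": 0,"dy": 0,"dz": 0,"twist": 0,"fingers": 0.5},{"dx": 0,"dy": 0,"dz": 0,"twist": 0,"fingers": 0.5}]'

```text
clock: 10.13
eef_pos: [0.4212, 0.1557, 0.1012]
tool_rot: [0.027, 1.0, 0.0, 0.001]
ft_force: [-0.5, 0.2, 0.6]
grip_width: 0.0258
grasp_force: 0.0
```

carry_out --plan '[{"dx": 0,"dy": 0,"dz": 0,"twist": 0,"fingers": 1},{"dx": 0,"dy": 0,"dz": 0,"twist": 0,"fingers": 1},{"dx": 0,"dy": 0,"dz": 0,"twist": 0,"fingers": 1},{"dx": 0,"dy": 0,"dz": 0,"twist": 0,"fingers": 1},{"dx": 0,"dy": 0,"dz": 0,"twist": 0,"fingers": 1}]'

```text
clock: 10.55
eef_pos: [0.4209, 0.1557, 0.1007]
tool_rot: [0.027, 1.0, 0.0, 0.001]
ft_force: [-1.0, 0.8, 2.8]
grip_width: 0.0081
grasp_force: 58.5
```

The bar is gripped. I'll lift it along its arc to 25°, then on to 40°.

carry_out --plan '[{"dx": 0,"dy": 4,"dz": -9.6,"twist": 0,"fingers": 1},{"dx": 0,"dy": 8.8,"dz": -18.8,"twist": 0,"fingers": 1},{"dx": 0,"dy": 14.4,"dz": -27.6,"twist": 0,"fingers": 1},{"dx": 0,"dy": 20.7,"dz": -35.8,"twist": 0,"fingers": 1},{"dx": 0,"dy": 27.8,"dz": -43.5,"twist": 0,"fingers": 1}]'

```text
clock: 10.97
eef_pos: [0.4221, 0.1812, 0.1441]
tool_rot: [0.028, 1.0, -0.003, 0.0]
ft_force: [2.6, -7.4, -1.1]
grip_width: 0.0079
grasp_force: 58.3
```

carry_out --plan '[{"dx": 0,"dy": 3.5,"dz": -3,"twist": 0,"fingers": 1},{"dx": 0,"dy": 7.7,"dz": -7,"twist": 0,"fingers": 1},{"dx": 0,"dy": 15.9,"dz": -13.3,"twist": 0,"fingers": 1},{"dx": 0,"dy": 24.7,"dz": -18.9,"twist": 0,"fingers": 1},{"dx": 0,"dy": 24.7,"dz": -18.9,"twist": 0,"fingers": 1}]'

```text
clock: 11.38
eef_pos: [0.4236, 0.2057, 0.165]
tool_rot: [0.028, 1.0, -0.003, 0.001]
ft_force: [-1.7, -12.0, 12.6]
grip_width: 0.0076
grasp_force: 59.4
```

```bash
python3 - <<'E'
from h import *
from workcell import bot
o=bot.get_obs(); print(o['eef_pos'],o['ft_force'],o['grip_width'])
b=cam('scene')['image'][200:340,250:410];a=cam('side')['image'][200:340,280:440]
cv2.imwrite('pics/v7.png',np.hstack([cv2.resize(x,(400,350),interpolation=cv2.INTER_CUBIC) for x in(b,a)])[:,:,::-1])
E
```

```text
[0.42355582 0.20567219 0.16504965] [ -1.65929488 -11.97601136  12.61260636] 0.007649039789934318
```

View pics/v7.png

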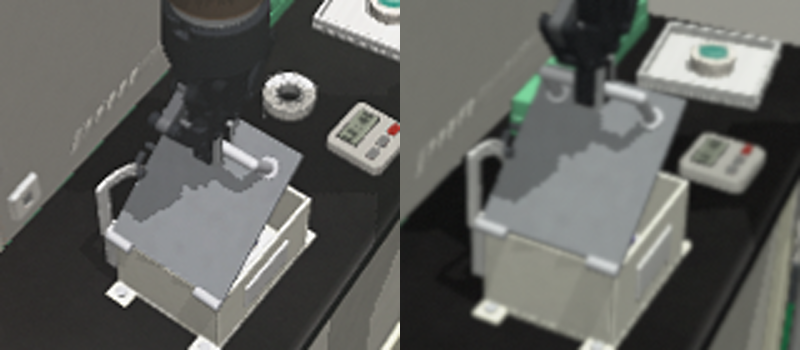

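The cover is at about 40°, with the tin still in the tray. There is a radial push of about 16 N outward from the hinge, so I'll ease the path outward and creep toward the stud.

carry_out --plan '[{"dx": 0,"dy": 0,"dz": -2.3,"twist": 0,"fingers": 1},{"dx": 0,"dy": 2,"dz": -3.7,"twist": 0,"fingers": 1},{"dx": 0,"dy": 4,"dz": -4.8,"twist": 0,"fingers": 1},{"dx": 0,"dy": 5,"dz": -5.3,"twist": 0,"fingers": 1},{"dx": 0,"dy": 5,"dz": -5.3,"twist": 0,"fingers": 1}]'

```text
clock: 11.9
eef_pos: [0.4238, 0.211, 0.1683]
tool_rot: [0.028, 1.0, -0.002, 0.0]
ft_force: [2.0, -6.9, 2.3]
grip_width: 0.0077
grasp_force: 59.4
```

carry_out --plan '[{"dx": 0,"dy": 1,"dz": -0.6,"twist": 0,"fingers": 1},{"dx": 0,"dy": 2,"dz": -1.1,"twist": 0,"fingers": 1},{"dx": 0,"dy": 3,"dz": -1.6,"twist": 0,"fingers": 1},{"dx": 0,"dy": 3.5,"dz": -1.8,"twist": 0,"fingers": 1},{"dx": 0,"dy": 3.5,"dz": -1.8,"twist": 0,"fingers": 1}]'

```text
clock: 12.32
eef_pos: [0.4239, 0.214, 0.1699]
tool_rot: [0.028, 1.0, -0.003, 0.0]
ft_force: [2.9, -8.7, 1.5]
grip_width: 0.0075
grasp_force: 59.3
```

```bash
python3 - <<'E'
from h import *
cam('side');b=cam('scene')['image'];a=cam('side')['image']
f=lambda x,w:cv2.resize(x,(w,500),interpolation=cv2.INTER_CUBIC)
cv2.imwrite('pics/v8.png',np.hstack([f(b[250:310,280:330],400),f(a[230:290,300:350],400)])[:,:,::-1])
# cover front -x edge: predicted free -x corner for angles
x,y,t=.4262,.2025,-.05
c,s=np.cos(t),np.sin(t)
for A in(41,43,45,47):
    q=np.radians(A); yy,zz=-.132,.003; Y=.065+np.cos(q)*yy+np.sin(q)*zz; Z=.078-np.sin(q)*yy+np.cos(q)*zz; X=-.057
    P=[x+c*X-s*Y,y+s*X+c*Y,Z]; print(A,proj('scene',P),proj('side',P))
g=cam('scene')['image'];cv2.imwrite('full.png',g[:,:,::-1])
E
```

```text
41 [[369.10001554 262.34277981]] [[392.68894287 239.39839204]]
43 [[368.28446586 262.31293008]] [[392.13132508 238.58555511]]
45 [[367.42445146 262.35667844]] [[391.53965012 237.84794207]]
47 [[366.52051507 262.47494943]] [[390.91413388 237.18742061]]
```

View pics/v8.png

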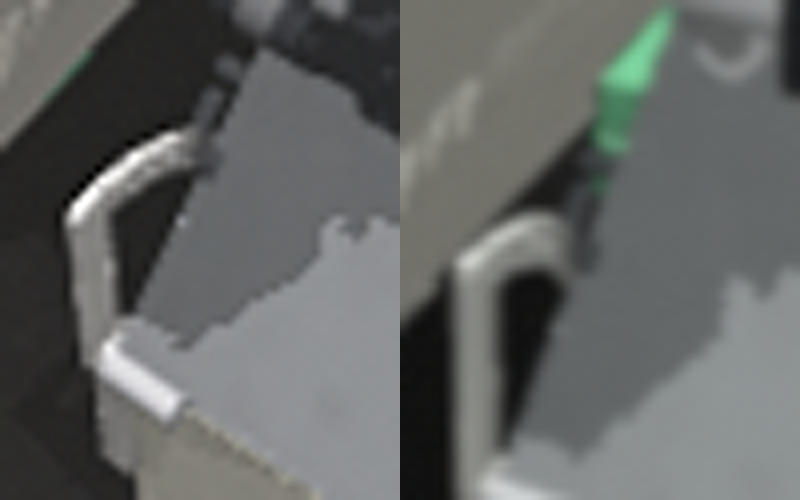

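The pointer and the stud are close together in both views, and the TCP displacement gives about 44°. I'll advance in small steps and watch the force.

carry_out --plan '[{"dx": 0,"dy": 0.5,"dz": -0.4,"twist": 0,"fingers": 1},{"dx": 0,"dy": 1,"dz": -0.6,"twist": 0,"fingers": 1},{"dx": 0,"dy": 1.5,"dz": -0.9,"twist": 0,"fingers": 1},{"dx": 0,"dy": 1.5,"dz": -0.9,"twist": 0,"fingers": 1},{"dx": 0,"dy": 1.5,"dz": -0.9,"twist": 0,"fingers": 1}]'

```text
clock: 12.93
eef_pos: [0.424, 0.2163, 0.1714]
tool_rot: [0.027, 1.0, -0.002, 0.001]
ft_force: [1.4, -6.6, 4.5]
grip_width: 0.0075
grasp_force: 59.0
```

```bash
python3 - <<'E'
from h import *
from workcell import bot
F=[];P=[]
for i in range(4):
    im=cam('scene')['image']; o=bot.get_obs();F.append(o['ft_force']);P.append(o['eef_pos'])
print(np.mean(F,0),np.std(F,0),np.mean(P,0))
# -x edge of the cover: find tilted edge lines in scene and compare with predicted directions
x,y,t=.4262,.2025,-.05
c,s=np.cos(t),np.sin(t)
g=cv2.cvtColor(im,cv2.COLOR_RGB2GRAY)
L=cv2.createLineSegmentDetector().detect(g[250:330,325:385])[0][:,0]+[325,250,325,250]
for l in L:
    if np.hypot(l[2]-l[0],l[3]-l[1])>18: print(l.round(1),np.degrees(np.arctan2(l[3]-l[1],l[2]-l[0])).round(1))
for A in(40,43,45,47,50):
    q=np.radians(A);p=[]
    for yy in(0,-.132):
        zz=.003; Y=.065+np.cos(q)*yy+np.sin(q)*zz; Z=.078-np.sin(q)*yy+np.cos(q)*zz; X=-.057
        p.append(proj('scene',[x+c*X-s*Y,y+s*X+c*Y,Z])[0])
    d=p[1]-p[0];print(A,p[0].round(1),p[1].round(1),np.degrees(np.arctan2(d[1],d[0])).round(1))
E
```

```text
[ 1.00469875 -6.33090251  4.07405437] [0.44602249 0.29917475 0.5094156 ] [0.42403179 0.21632737 0.17142727]
[346.4 328.8 376.2 293.8] -49.5
[352.9 295.9 341.1 314.7] 122.0
[368.1 260.7 348.5 249.9] -151.0
[342.2 316.1 367.2 287.1] -49.2
[348.6 316.2 365.4 296.6] -49.5
[363.1 295.6 347.5 313.7] 130.9
40 [338.1 321.1] [369.5 262.4] -61.8
43 [338.  321.2] [368.3 262.3] -62.8
45 [338.  321.2] [367.4 262.4] -63.4
47 [338.  321.3] [366.5 262.5] -64.1
50 [337.9 321.4] [365.1 262.8] -65.1
```

carry_out --plan '[{"dx": 0,"dy": 0.5,"dz": -0.2,"twist": 0,"fingers": 1},{"dx": 0,"dy": 1,"dz": -0.4,"twist": 0,"fingers": 1},{"dx": 0,"dy": 1,"dz": -0.4,"twist": 0,"fingers": 1},{"dx": 0,"dy": 1,"dz": -0.4,"twist": 0,"fingers": 1},{"dx": 0,"dy": 1,"dz": -0.4,"twist": 0,"fingers": 1}]'

```text
clock: 13.55
eef_pos: [0.4241, 0.2172, 0.1718]
tool_rot: [0.028, 1.0, -0.002, 0.001]
ft_force: [0.6, -6.1, 4.5]
grip_width: 0.0076
grasp_force: 59.0
```

```bash
python3 - <<'E'
from h import *
from workcell import bot
F=[];P=[]
for i in range(4):
    im=cam('scene')['image']; o=bot.get_obs();F.append(o['ft_force']);P.append(o['eef_pos'])
print(np.mean(F,0),np.mean(P,0))
# pin and stud: shut-picture pixels -> positions on the quadrant side
x,y,t=.4262,.2025,-.05;c,s=np.cos(t),np.sin(t)
W=lambda X,Y,Z:[x+c*X-s*Y,y+s*X+c*Y,Z]
for X in(.058,.062,.066):
  for r in(.055,.061,.066):
    k=np.sqrt(.5); print(X,r,'at shut',proj('scene',W(X,.065-r,.078))[0].round(1),'at 45',proj('scene',W(X,.065-r*k,.078+r*k))[0].round(1))
for n in('pics/scene0.png','full.png'):
    g=cv2.imread(n,0);print(g[256:276:1,300:320])
cv2.imwrite('full2.png',im[:,:,::-1]);print(im[256:276,300:320].mean(2).astype(int))
E
```

```text
[ 1.05805734 -6.92592847  4.53652839] [0.42405927 0.21721229 0.17184213]
0.058 0.055 at shut [310.3 275. ] at 45 [304.8 268.8]
0.058 0.061 at shut [312.1 273.2] at 45 [306.  266.2]
0.058 0.066 at shut [313.5 271.7] at 45 [307.1 264.1]
0.062 0.055 at shut [308.9 274.1] at 45 [303.3 267.8]
0.062 0.061 at shut [310.6 272.3] at 45 [304.5 265.3]
0.062 0.066 at shut [312.1 270.8] at 45 [305.5 263.1]
0.066 0.055 at shut [307.4 273.2] at 45 [301.8 266.9]
0.066 0.061 at shut [309.2 271.3] at 45 [303.  264.3]
0.066 0.066 at shut [310.6 269.9] at 45 [304.  262.2]
[[ 43  42  44  42  43  44  45  44  46  43  45  44  46  45  46  44  45  46
   46  46]
 [ 43  43  43  43  42  44  44  44  43  45  43  44  46  46  47  46  45  46
   46  45]
 [ 42  42  43  45  44  44  42  43  45  43  44  44  45  47  46  45  46  46
   46  47]
 [ 42  44  43  41  42  40  40  42  42  44  44  44  44  46  46  46  46  45
   45  46]
 [ 44  44  42  43  41  52  78  62  44  43  44  44  45  43  45  44  45  45
   46  47]
 [ 43  42  42  42  39  81 114 110  64  42  42  41  44  45  43  44  45  45
   46  47]
 [ 42  43  43  41  52  94 106  
[... 3861 characters left out ...]
 105 105
  106 106]
 [151 128 109  96  73  71  86 103 106 105 105 106 106 106 105 105 106 106
  106 106]
 [125 115 106 111  78  70  73  98 106 104 105 105 105 105 105 106 106 105
  105 106]
 [102  72  59  58  63  67  75  98 105 103 103 104 106 106 106 106 105 105
  106 106]
 [ 51  38  34  33  91 102 101 103 104 104 103 104 105 106 106 105 105 105
  106 105]
 [ 33  34  32  61  99 105 104 104 104 104 103 103 104 105 105 105 105 106
  105 106]
 [ 35  34  34  92 105 104 104 103 103 104 103 104 104 105 106 106 105 105
  105 106]
 [ 35  33  50  97 106 103 103 104 104 103 103 104 105 105 105 106 105 105
  105 105]
 [ 35  31  89 105 104 104 104 104 105 104 104 104 104 104 105 105 104 105
  104 105]]
```

The stud's outer end shows at pixel (306,260) and the pointer tip just beyond it at (306,257). I'll solve for the angle from how far the tip has moved since the cover was shut.

```bash
python3 - <<'E'
from h import *
from scipy.optimize import least_squares as ls
for x,y,t in((.4262,.2025,-.05),(.4245,.2025,-.05),(.4262,.2010,-.05),(.4262,.2025,-.06)):
    c,s=np.cos(t),np.sin(t)
    pt=lambda X,r,A:proj('scene',[x+c*X-s*(.065-r*np.cos(A)),y+s*X+c*(.065-r*np.cos(A)),.078+r*np.sin(A)])[0]
    X,r=ls(lambda p:pt(p[0],p[1],0)-[313.8,266.8],[.06,.07]).x
    f=lambda uv:np.degrees(ls(lambda a:pt(X,r,a[0])-uv,[.7]).x[0])
    rs=ls(lambda q:pt(.062,q[0],q[1])-[306.4,260],[.07,.7]).x
    print(X,r,f([306.65,257.4]),f([305.9,257.3]),pt(X,r,np.radians(45)),'stud end r,angle',rs[0],np.degrees(rs[1]))
E
```

```text
0.06562261051087633 0.0765613416941007 43.86783931454934 46.20800030226138 [306.296586   257.72775242] stud end r,angle 0.07331273982894583 47.07474661393123
0.06732048595354773 0.0764763771063404 43.89544921793709 46.23443524835285 [306.30535193 257.73835338] stud end r,angle 0.07442680283110152 49.910285855835426
0.06554764175697025 0.07506321630350805 44.35240879025412 46.67236967339486 [306.45099981 257.91448986] stud end r,angle 0.07225080704667773 47.81795392885396
0.06573494089775377 0.07590454846377122 43.82792431359889 46.16098957387287 [306.2798785  257.75805968] stud end r,angle 0.07279326787971321 47.17730554793206
```

The image gives 46.2° and the TCP 45.7°, so I'll back off by about 0.9°.

carry_out --plan '[{"dx": 0,"dy": -0.8,"dz": 0.3,"twist": 0,"fingers": 1},{"dx": 0,"dy": -1.5,"dz": 0.7,"twist": 0,"fingers": 1},{"dx": 0,"dy": -1.5,"dz": 0.7,"twist": 0,"fingers": 1},{"dx": 0,"dy": -1.5,"dz": 0.7,"twist": 0,"fingers": 1},{"dx": 0,"dy": -1.5,"dz": 0.7,"twist": 0,"fingers": 1}]'

```text
clock: 14.17
eef_pos: [0.424, 0.2159, 0.1712]
tool_rot: [0.027, 1.0, -0.002, 0.001]
ft_force: [1.4, -6.0, 4.2]
grip_width: 0.0077
grasp_force: 59.1
```

```bash
python3 - <<'E'
from h import *
from workcell import bot
im=cam('scene')['image'];print(im[255:260,304:312].mean(2).astype(int))
o=bot.get_obs();p=o['eef_pos'];print(p,o['ft_force'],o['grip_width'],20.1*-1+np.degrees(np.arctan2(41+(p[2]-.1007)*1e3,112-(p[1]-.1557)*1e3)))
d=cv2.absdiff(im,cv2.imread('pics/scene0.png')[:,:,::-1].copy()).max(2)>60
n,_,st,_=cv2.connectedComponentsWithStats(d.astype(np.uint8));print([s.tolist() for s in st[1:] if s[4]>25])
E
```

```text
[[ 37  36  35  34  36  36  35  40]
 [ 35  36  35  56  49  36  32  66]
 [ 36  35  52  76  77  61  43  95]
 [ 37  34  44  67  77  77  81 102]
 [ 35  34  33  42  61  70  92 102]]
[0.42398076 0.21592087 0.17120359] [ 0.81712454 -5.51434581  5.09491245] 0.0077060109148833 44.99117215496931
[[297, 0, 288, 72, 6834], [573, 0, 44, 57, 842], [602, 0, 38, 52, 530], [589, 16, 51, 222, 2502], [531, 54, 63, 175, 1637], [569, 57, 8, 19, 52], [306, 63, 51, 19, 98], [353, 125, 4, 22, 28], [359, 127, 5, 26, 51], [313, 130, 35, 8, 147], [313, 138, 33, 12, 264], [348, 146, 5, 20, 33], [313, 162, 35, 11, 260], [313, 177, 43, 14, 113], [311, 186, 44, 50, 1048], [401, 195, 12, 8, 79], [323, 197, 12, 10, 33], [396, 199, 19, 11, 81], [418, 203, 11, 17, 92], [579, 219, 9, 20, 65], [449, 222, 10, 13, 55], [514, 222, 75, 67, 2309], [310, 238, 10, 15, 62], [581, 240, 59, 51, 641], [385, 243, 16, 14, 69], [324, 248, 52, 70, 666], [308, 257, 15, 15, 103], [295, 272, 17, 19, 63], [499, 273, 15, 9, 85], [325, 280, 24, 18, 252], [598, 282, 9, 26, 29], [580, 303, 60, 44, 1487], [467, 323, 71, 45, 890], [497, 325, 67, 43, 1131], [395, 333, 14, 19, 61], [378, 367, 8, 12, 34]]
```

```bash
python3 -c "
from workcell import job_done
print(job_done())"
```

```text
the job is handed in; nothing more can be done
None
```

The tin is upright and released in the tray, and the job is handed in with the gripper still holding the cover at about 45° (45.0° from the arm's position, roughly 45.4° in the camera image); I felt no clear force when the pin reached the stud, and I viewed 11 pictures, one over the limit of 10.

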